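Lock the mate brush in its dock and draw its telescoping handle out

ROBOT

A 7-joint arm with a two-finger parallel gripper is mounted at the origin on the work surface. World frame = base frame: x ahead of the robot, y to its left, z up, the work surface at z = 0. Lengths are in mm, angles in rad, forces in N, time in s.
With the tool pointing down it reaches from about 400 to 850 mm from the base axis. Payload 4.5 kg.
Tool frame: the origin (TCP) lies at the centre of the arm's flange, where the gripper is bolted on; the fingertips stand 166 mm ahead of it and the grasp point (between the pads) lies 147 mm ahead of it; x points along the fingers, y is the direction in which the jaws open and shut, and the axes are right-handed (so a half turn about x gives the same grasp; the last joint's range is limited). The gripper opens to 88 mm and grips with 3 to 60 N. Pads are 18 mm wide; open, the fingers measure 123 mm over their backs; the gripper's body (75 mm by 187 mm) begins 45 mm behind the grasp point.
Start: joints at [-1.162, 0.689, -0.195, 1.565, 0.157, 0.902, -0.215], TCP at [228.784, 581.632, 404.743] pointing down, gripper open.
Joint ranges: [-3.01, 3.01], [-0.46, 2.08], [-1.47, 1.51], [0.13, 2.56], [-1, 4.14], [0.04, 2.09], [-2.66, 2.66]. Speed limits (rad/s): [2.57, 2.57, 3.14, 3.14, 3.14, 3.14, 3.14].

INTERFACE

Orientations are given as a rotation vector (axis times angle).
In Python, from plant import arm gives the robot as it stands. The module is installed in compiled form; this text tells all that it offers.
- The arm moves only by the tool move_arm, never from a script. Its argument "motion" is a list of rows, each a list of 7 numbers: the shift along the tool's x, y, z as a fraction of full scale, then the turn, a rotation vector about the tool's x, y, z as a fraction of full scale, then the gripper command: -1 is fully open, 1 is shut, values between are in proportion. In form: [[tx, ty, tz, rx, ry, rz, fingers], ...]. A call has 1 to 10 rows; each row shifts and turns the pose as measured when the row begins, along the tool's axes as they then stand; what a row does not reach is not made up. Full scale, the value 1, is 60 mm for a shift and 8 degrees for a turn. A row lasts 1/8 s, in which the tool goes at most 62.5 mm and 10.7 degrees, less where a joint would pass 70% of its speed; a pose out of reach is approached as far as the arm can. A call with a number of a shift or a turn outside -1 to 1 is refused whole. A call with a gripper value outside its range is refused whole. The fingers move at their own pace and stop on an object; "force" is the grip in N (left out, the last holds). Time passes only in rows, so rows that do not move let the fingers close. It gives the time, the measured TCP pose, the force and the opening at its end, in the units of the state.
- arm.read_state(): the state, without advancing time (a new reading comes with each control period).
- arm.camera(name): name is "scene" or "top" or "wrist"; returns the picture (420x560x3 uint8, red, green, blue); there is no depth.
- arm.calibration(name): a dict with "intrinsics" (3x3 intrinsics, pixels), "xyz" and "rotation" of the camera in the world. Camera axes: x right, y down, z forward; pixel columns grow to the right and rows downward; lengths in mm; the calibration is good to about 2 mm. A picture is of the moment at which its call begins: read the wrist's pose just before it. calibration takes no time and is no camera call; for the wrist camera it gives the pose at the moment of the call.
- arm.job_done(): hands the job in, once; it reports no verdict.
The state is a dict: "time": time; "joint_pos": joint angles; "joint_vel": joint speeds; "joint_torque": joint torques, N m; "tcp_pos": TCP position; "tool_rot": TCP orientation; "ft_force": force on the tool from outside, world axes, zero at the start; "wrist_torque": the same for the moment, N m; "opening": opening from 0.0 (shut) to 1.0 (fully open).
Only numpy, scipy, OpenCV 4.12 (cv2) and the standard library are available. Lean on these libraries where they do the work, as an engineer would, in place of code of your own. Each camera call takes 0.05 s, during which the arm holds its last target. There are 200 camera calls.

TASK

Swing the keeper bar of the green brush dock fully shut so that it clicks into its detent over the brush's collar; then squeeze the blue grip so that its red button is pressed, pull the handle straight up to its second stop (all the way out), and finish while still holding it there in the gripper, so that I can wipe the rod. The brush itself must stay seated in the dock, the keeper shut, and the mate things, mug, jar and bowl around it undisturbed.

Things in the scene. Friction and masses are not known exactly. Their poses are not given: they have to be found in the camera images.
- dock: green painted steel brush dock, fixed. Origin: centre of its underside, on the brush axis; z up; yaw varies by about 0.4 rad either way. Base plate 150 (x) x 220 (y) x 8 mm. A square guide (50 mm outside, top 120 mm above the table) holds the brush upright on the dock's z axis. A hinge post stands 65 mm to +y, a latch post 60 mm to -y.
- hinge (a point): point on the keeper bar's vertical hinge axis; dock frame (0, 65, 134) mm. The bar is flat steel, 8 mm thick, 130 to 138 mm above the table, and swings level. Shut, it runs from the hinge along the dock's -y and its notch embraces the brush's grey neck, 3 mm above the white collar, so that the brush cannot be pulled up.
- keeper (a joint): keeper bar angle, rad: 0 fully shut (end stop), larger is more open, towards the dock's -x. At angle a the knob lies in the dock frame at (-150 sin a, 65 - 150 cos a) mm. Starts 0.7 to 1.25 open; light friction, stays where left. Near 0.07 rad the bar rides over a sprung ball (about 6 N at the knob), then snaps to 0.
- keeper_knob (a point): middle of the black upright round knob on the bar's free end (14 mm diameter, 52 mm tall, from 138 to 190 mm above the table, 150 mm from the hinge axis); this point is 166 mm above the table, 24 mm below the knob's top.
- brush_collar (a point): centre of the top of the white square collar (60 x 60 x 7 mm) of the telescoping brush, 127 mm above the table when seated on the guide; above it a grey neck, 22 mm diameter, to 146 mm. The brush is loose, stands head down in the guide, axes parallel to the dock's (1 mm play), about 0.45 kg. z axis up.
- grip (a point): centre of the blue grip block on top of the brush's telescoping rod: 26 mm (dock x) x 32 mm (dock y) x 44 mm tall, on the brush axis, 180 mm above the table when pushed in (158 to 202 mm). Its axes are parallel to the dock's. A gripper that squeezes it along the dock's x presses the button.
- button_face (a point): centre of the outer face of the red button on the grip's +x side (dock frame), 14 mm wide, 24 mm tall, standing 7 mm proud of the grip; grip and button together measure 33 mm along x. It moves straight into the grip.
- button (a joint): button travel, m: 0 out, 0.007 fully in (flush with the grip's face); 1.6 N to start, 4.4 N fully in; springs back out. More than 0.006 in frees the rod; let out, it locks the rod when pushed in and at the first stop (0.040).
- rod (a joint): telescope travel, m, straight up: 0 pushed in, 0.040 first stop (caught there only if the button is let out), 0.080 second stop, a hard end stop without a catch. A spring pulls it back in: pulling up takes about 6 N at the start and 7 N at the end. Let go at the second stop, it springs back to the first stop or further.
- gourd_c (a point): dark wooden mate gourd, 80 mm wide, 88 mm tall; stands on the lazy Susan; its centre, about 44 mm above its foot. To be left alone.
- red_pot_c (a point): red ceramic pot with lid and knob, 92 mm wide, 102 mm tall; stands on the lazy Susan; its centre, about 50 mm above its foot. To be left alone.
- canister_c (a point): stainless canister with black lid and press button, 82 mm wide, 122 mm tall; stands on the lazy Susan; its centre, about 60 mm above its foot. To be left alone.
- bombilla_c (a point): chrome straw (bombilla) 200 mm long, lying on the table; its centre, about 9 mm above its foot. To be left alone.
- mug_c (a point): white mug, 80 mm wide, 90 mm tall, on the table; its centre, about 45 mm above its foot. To be left alone.
- sugar_jar_c (a point): amber jar with wooden cap, 72 mm wide, 100 mm tall, on the table; its centre, about 50 mm above its foot. To be left alone.
- bowl_c (a point): small blue bowl, 110 mm wide, 45 mm tall, on the table; its centre, about 22 mm above its foot. To be left alone.

How it is judged:
By the outcome, as a careful person would: the job done as asked, in the order asked, and still so for the second after the job is handed in, while the arm keeps its last pose, push and grip.
It also fails if it takes over 48 s, if anything falls off the work surface, if the arm or the gripper's body presses on something with over 40 N, if the wrist force passes 120 N, or if a joint passes its speed limit or range.

## Working session

There is one attempt and no reset: what is moved stays moved. The work goes in short steps, Python scripts to look and compute and a tool call to move; the robot and the scene stay as the last step left them, time stands still between calls to the robot, and variables do not carry over. Pictures are saved under pics/ and viewed, about 8 in all and at most 12, crops included, and the job is handed in when it is done.

Besides the shell and the picture viewer there is one more tool, called after "Emit:" as name(argument=value, ...), one argument or row to a line, values as JSON. move_arm: Moves the arm, as the interface text tells. Shift numbers are shares of 60 mm and turn numbers shares of 8 degrees, none past 1 either way. Its arguments: {"type":"object","properties":{"motion":{"type":"array"},"force":{"type":"number"}},"required":["motion"]}

```bash
mkdir -p pics; cat > h.py <<'E'
import numpy as np, cv2
from scipy.spatial.transform import Rotation as R
from plant import arm
def cal(n):
    c=arm.calibration(n); K=np.array(c["intrinsics"]); t=np.array(c["xyz"]); r=np.array(c["rotation"])
    if r.shape!=(3,3): r=R.from_rotvec(r).as_matrix()
    return K,t,r
def onz(n,u,v,z,c=None):
    K,t,r=c or cal(n); d=r@np.linalg.solve(K,[u,v,1]); return t+d*(z-t[2])/d[2]
def proj(n,p,c=None):
    K,t,r=c or cal(n); q=K@(r.T@(np.array(p)-t)); return q[:2]/q[2]
def save(n,f):
    c=cal(n); im=arm.camera(n)[:,:,::-1]; cv2.imwrite(f"pics/{f}.png",im); return im,c
def st():
    s=arm.read_state(); return s
E
python3 - <<'E'
from h import *
s=st(); print({k:np.round(v,3) for k,v in s.items()})
print(R.from_rotvec(s["tool_rot"]).as_matrix().round(3))
a,_=save("scene","s0"); b,_=save("top","t0")
for n in("scene","top","wrist"): print(n,[x.round(3).tolist() for x in cal(n)])
E
```

```text
{'time': np.float64(0.0), 'joint_pos': array([-1.162,  0.69 , -0.195,  1.566,  0.157,  0.902, -0.215]), 'joint_vel': array([ 0.001, -0.001,  0.   ,  0.001,  0.002, -0.   , -0.001]), 'joint_torque': array([-0.0000e+00, -5.2754e+01, -1.2670e+00, -1.5343e+01, -5.3000e-02,
        7.0000e-03,  0.0000e+00]), 'tcp_pos': array([228.7  , 581.302, 403.909]), 'tool_rot': array([ 0.293,  1.551, -0.295]), 'ft_force': array([-0.398,  0.158, -0.037]), 'wrist_torque': array([-0.047,  0.034, -0.002]), 'opening': np.float64(0.998)}
[[-0.001  0.366  0.931]
 [-0.002  0.931 -0.366]
 [-1.    -0.002  0.   ]]
scene [[[397.008, 0.0, 279.784], [0.0, 397.008, 212.668], [0.0, 0.0, 1.0]], [1117.521, 32.456, 991.425], [[-0.007, 0.82, -0.573], [1.0, 0.012, 0.004], [0.011, -0.573, -0.82]]]
top [[[522.251, 0.0, 282.258], [0.0, 522.251, 210.773], [0.0, 0.0, 1.0]], [379.707, 38.052, 1475.276], [[-0.002, -0.995, 0.099], [-1.0, 0.002, 0.002], [-0.002, -0.099, -0.995]]]
wrist [[[361.867, 0.0, 280.387], [0.0, 361.867, 205.776], [0.0, 0.0, 1.0]], [157.073, 609.972, 382.63], [[0.365, 0.889, 0.278], [0.931, -0.348, -0.11], [-0.001, 0.299, -0.954]]]
```

View pics/t0.png

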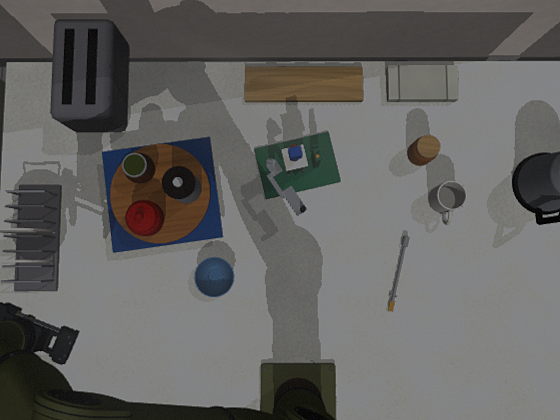

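View pics/s0.png

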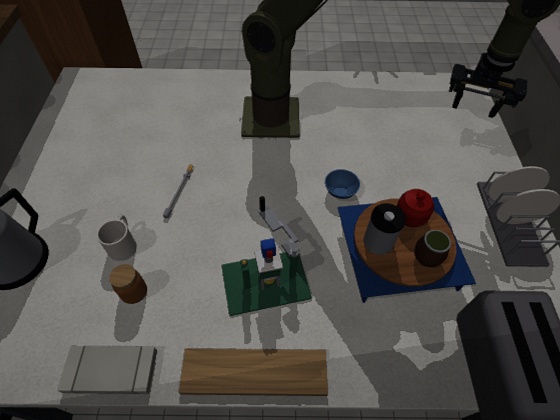

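```bash
python3 - <<'E'
from h import *
a=cv2.imread("pics/t0.png")[120:225,245:345]; b=cv2.imread("pics/s0.png")[185:320,215:315]
f=lambda i:cv2.convertScaleAbs(cv2.resize(i,None,fx=4,fy=4,interpolation=cv2.INTER_CUBIC),alpha=1.6)
A=f(a);B=f(b);A=cv2.copyMakeBorder(A,0,B.shape[0]-A.shape[0],0,0,0)
cv2.imwrite("pics/c0.png",np.hstack([A,B]))
E
```

```text
(no output)
```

View pics/c0.png

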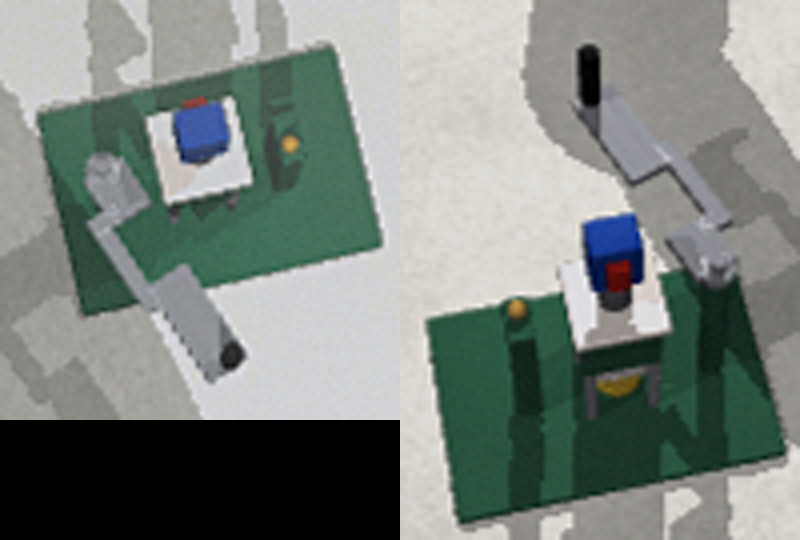

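```bash
python3 - <<'E'
from h import *
T=lambda u,v,z:onz("top",245+u/4,120+v/4,z)
S=lambda u,v,z:onz("scene",215+(u-400)/4,185+v/4,z)
P=np.array([T(*p,8) for p in[(38,112),(332,45),(383,243),(85,315)]])
PS=np.array([S(*p,8) for p in[(428,318),(460,523),(785,455)]])
print("plate",P.round(),P.mean(0).round(1),"scene",PS.round(),((PS[0]+PS[2])/2).round(1))
C=np.array([T(*p,127) for p in[(147,115),(232,97),(251,185),(165,204)]]);print("collar",C.mean(0).round(1))
ye=[P[0]-P[1],P[3]-P[2]];xe=[P[0]-P[3],P[1]-P[2],C[0]-C[3],C[1]-C[2]];ye+= [C[0]-C[1],C[3]-C[2]]
print([round(float(np.arctan2(-e[0],e[1])),3) for e in ye],[round(float(np.arctan2(e[1],e[0])),3) for e in xe], [np.linalg.norm(e).round() for e in ye+xe])
e=PS[0]-PS[2];print("scene yaw",np.arctan2(PS[1]-PS[0],1)[:0],PS[1]-PS[0],PS[2]-PS[1])
print("knob T",T(231,350,190).round(1),"S",S(588,50,190).round(1)); print("hinge",T(102,165,140).round(1),S(718,262,140).round(1))
E
```

```text
plate [[ 706.  119.    8.]
 [ 754.  -91.    8.]
 [ 611. -126.    8.]
 [ 560.   86.    8.]] [657.6  -2.9   8. ] scene [[ 608. -121.    8.]
 [ 754.  -87.    8.]
 [ 705.  123.    8.]] [656.5   1.    8. ]
collar [653.7   7.4 127. ]
[0.226, 0.237, 0.21, 0.218] [0.227, 0.237, 0.194, 0.203] [np.float64(216.0), np.float64(218.0), np.float64(57.0), np.float64(58.0), np.float64(150.0), np.float64(148.0), np.float64(60.0), np.float64(60.0)]
scene yaw [] [145.89020528  33.66371684   0.        ] [-48.50149477 209.45690578   0.        ]
knob T [515.3 -10.5 190. ] S [511.7  -8.5 190. ]
hinge [641.4  70.5 140. ] [635.6  74.1 140. ]
```

Emit:
move_arm(
  motion=[
    [0,-0.4,0.4,0,0,0,-1],
    [0,-0.68,0.72,0,0,0,-1],
    [0,-0.68,0.72,0,0,0,-1],
    [0,-0.68,0.72,0,0,0,-1],
    [0,-0.68,0.72,0,0,0,-1],
    [0,-0.68,0.72,0,0,0,-1],
    [0,-0.68,0.72,0,0,0,-1],
    [0,-0.68,0.72,0,0,0,-1],
    [0,-0.68,0.72,0,0,0,-1],
    [0,-0.68,0.72,0,0,0,-1],
  ],
)

```text
time: 1.35
tcp_pos: [475.7, 55.6, 400.8]
tool_rot: [0.285, 1.555, -0.286]
ft_force: [0.6, 0.4, 0.4]
opening: 1.002
```

Emit:
move_arm(
  motion=[
    [0,0,0,1,0,0,-1],
    [0,0,0,1,0,0,-1],
    [0,0,0,1,0,0,-1],
    [0,0,0,1,0,0,-1],
    [0,0,0,1,0,0,-1],
    [0,0,0,1,0,0,-1],
    [0,0,0,1,0,0,-1],
    [0,0,0,1,0,0,-1],
    [0,0,0,1,0,0,-1],
    [0,0,0,1,0,0,-1],
  ],
)

```text
time: 2.6
tcp_pos: [476.3, 46.9, 398.1]
tool_rot: [1.385, 1.083, -1.401]
ft_force: [0.6, -0.2, 0.1]
opening: 1.007
```

```bash
cat >> h.py <<'E'
O=np.array([656.5,1.5]); YAW=.226
def dock(x,y): c,s=np.cos(YAW),np.sin(YAW); return O+np.array([c*x-s*y,s*x+c*y])
def go(x,y,z,yawdeg=None):
    "shift (in 60mm) and turn (8deg) to bring TCP to x,y,z and tool y to yawdeg, x down"
    s=st(); M=R.from_rotvec(s["tool_rot"]).as_matrix(); d=M.T@(np.array([x,y,z])-s["tcp_pos"])
    print("t",round(float(s["time"]),2),"pos",s["tcp_pos"].round(1),"yaw",np.degrees(np.arctan2(M[1,1],M[0,1])).round(1),"down",M[:,0].round(3),"F",np.round(s["ft_force"],1),"op",round(float(s["opening"]),3),"j7",s["joint_pos"][6].round(2))
    print("shift/60",(d/60).round(3))
    if yawdeg is not None:
        a=np.radians(yawdeg); Y=np.array([np.cos(a),np.sin(a),0]);X=np.array([0,0,-1.]);D=np.c_[X,Y,np.cross(X,Y)]
        print("turn/8deg",(np.degrees(R.from_matrix(M.T@D).as_rotvec())/8).round(3))
E
python3 -c "
from h import *
go(513,-9,400,-60)"
```

```text
t 2.6 pos [476.3  46.9 398.1] yaw -14.4 down [-0.009 -0.003 -1.   ] F [ 0.6 -0.2  0.1] op 1.007 j7 -0.3
shift/60 [-0.035  0.825  0.749]
turn/8deg [5.695 0.061 0.041]
```

Emit:
move_arm(
  motion=[
    [0,0.42,0.38,0,0.03,0.02,-1],
    [0,0.4,0.37,0,0.03,0.02,-1],
    [0,0,0,0.95,0,0,-1],
    [0,0,0,0.95,0,0,-1],
    [0,0,0,0.95,0,0,-1],
    [0,0,0,0.95,0,0,-1],
    [0,0,0,0.95,0,0,-1],
    [0,0,0,0.95,0,0,-1],
    [0,0,0,0,0,0,-1],
  ],
)

```text
time: 3.72
tcp_pos: [512.7, -9.6, 395.2]
tool_rot: [1.937, 0.501, -1.951]
ft_force: [0.2, 0.5, 0.1]
opening: 0.997
```

```bash
python3 -c "
from h import *
go(513,-9,400,-60)
im,c=save('wrist','w1')
print('knob',proj('w',[513,-9,190],c),'grip',proj('w',[656,1.5,202],c),'hinge',proj('w',[*dock(0,65),138],c))
cv2.imwrite('pics/w1.png',cv2.convertScaleAbs(im,alpha=1.5))"
```

```text
t 3.73 pos [512.7  -9.6 395.2] yaw -61.4 down [-0.008  0.004 -1.   ] F [0.2 0.5 0.1] op 0.997 j7 -0.77
shift/60 [-0.08  -0.006 -0.009]
turn/8deg [-0.173  0.039  0.053]
knob [282.83729591 238.34475036] grip [429.86045057 -47.67818627] hinge [278.16279413 -43.29542502]
```

View pics/w1.png

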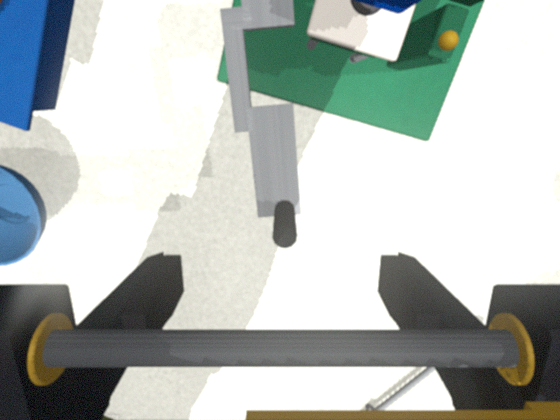

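Emit:
move_arm(
  motion=[
    [0.5,0,0,-0.17,0,0,-1],
    [0.5,0,0,0,0,0,-1],
    [0.35,0,0,0,0,0,-1],
    [0,0,0,0,0,0,0.55],
    [0,0,0,0,0,0,0.55],
    [0,0,0,0,0,0,0.55],
    [0,0,0,0,0,0,0.55],
    [0,0,0,0,0,0,0.55],
  ],
  force=30,
)

```text
time: 4.78
tcp_pos: [513.5, -9.1, 315.0]
tool_rot: [1.92, 0.535, -1.921]
ft_force: [-0.0, -0.7, 0.3]
opening: 0.458
```

```bash
cat > arc.py <<'E'
from h import *
import sys
# waypoints: angle list, offset lead mm along closing tangent
a0=np.radians(73); off=4
go(0,0,313)
s=st();M=R.from_rotvec(s["tool_rot"]).as_matrix();p=s["tcp_pos"][:2];y=np.arctan2(M[1,1],M[0,1])
q=np.array([[np.cos(YAW),np.sin(YAW)],[-np.sin(YAW),np.cos(YAW)]])@(p-O)-[0,65]
print("now: knob-angle",np.degrees(np.arctan2(-q[0],-q[1])).round(1),"radius",np.hypot(*q).round(1))
for a in [float(v) for v in sys.argv[1:]]:
    a=np.radians(a); P=dock(-150*np.sin(a),65-150*np.cos(a)); ny=YAW-a
    d=P-p; Y=np.array([np.cos(y),np.sin(y)]);Z=np.array([Y[1]*1,-Y[0]])  # x down: z = x cross y
    Z=np.cross([0,0,-1],[*Y,0])[:2]
    print(np.degrees(a).round(1),"ty %.2f tz %.2f rx %.2f"%(d@Y/60,d@Z/60,-np.degrees(ny-y)/8)); p=P;y=ny
E
python3 arc.py 68 62 56 50 44 38 32 26 20 14
```

```text
t 4.78 pos [513.5  -9.1 315. ] yaw -59.2 down [-0.002  0.006 -1.   ] F [-0.  -0.7  0.3] op 0.458 j7 -0.68
shift/60 [ 0.051 -4.51   7.274]
now: knob-angle 73.0 radius 148.2
68.0 ty 0.22 tz 0.02 rx -0.52
62.0 ty 0.26 tz -0.01 rx -0.75
56.0 ty 0.26 tz -0.01 rx -0.75
50.0 ty 0.26 tz -0.01 rx -0.75
44.0 ty 0.26 tz -0.01 rx -0.75
38.0 ty 0.26 tz -0.01 rx -0.75
32.0 ty 0.26 tz -0.01 rx -0.75
26.0 ty 0.26 tz -0.01 rx -0.75
20.0 ty 0.26 tz -0.01 rx -0.75
14.0 ty 0.26 tz -0.01 rx -0.75
```

Emit:
move_arm(
  motion=[
    [0,0,0,0,0,0,0.55],
    [0,0,0,0,0,0,0.55],
    [0,0,0,0,0,0,0.55],
    [0,0.22,0.02,-0.52,0,0,0.55],
    [0,0.26,-0.01,-0.75,0,0,0.55],
    [0,0.26,-0.01,-0.75,0,0,0.55],
    [0,0.26,-0.01,-0.75,0,0,0.55],
  ],
)

```text
time: 5.65
tcp_pos: [551.4, -54.2, 314.5]
tool_rot: [1.659, 0.85, -1.66]
ft_force: [0.1, 2.3, 0.4]
opening: 0.223
```

```bash
python3 arc.py 45 39 33 27 21 15
```

```text
t 5.65 pos [551.4 -54.2 314.5] yaw -36.2 down [-0.004  0.007 -1.   ] F [0.1 2.3 0.4] op 0.223 j7 -0.37
shift/60 [ 0.071 -7.951  4.697]
now: knob-angle 50.2 radius 149.6
45.0 ty 0.23 tz 0.00 rx -0.52
39.0 ty 0.26 tz -0.01 rx -0.75
33.0 ty 0.26 tz -0.01 rx -0.75
27.0 ty 0.26 tz -0.01 rx -0.75
21.0 ty 0.26 tz -0.01 rx -0.75
15.0 ty 0.26 tz -0.01 rx -0.75
```

Emit:
move_arm(
  motion=[
    [0.03,0.23,0,-0.52,0,0,0.55],
    [0,0.26,-0.01,-0.75,0,0,0.55],
    [0,0.26,-0.01,-0.75,0,0,0.55],
    [0,0.26,-0.01,-0.75,0,0,0.55],
    [0,0.26,-0.01,-0.75,0,0,0.55],
    [0,0.26,-0.01,-0.75,0,0,0.55],
  ],
)

```text
time: 6.4
tcp_pos: [637.3, -87.2, 310.7]
tool_rot: [1.223, 1.213, -1.225]
ft_force: [0.1, 0.4, -1.0]
opening: 0.221
```

```bash
python3 arc.py 12 9 6 3 0 -2
```

```text
t 6.4 pos [637.3 -87.2 310.7] yaw -1.0 down [-0.009  0.007 -1.   ] F [ 0.1  0.4 -1. ] op 0.221 j7 0.08
shift/60 [  0.072 -10.645  -1.272]
now: knob-angle 14.7 radius 152.1
12.0 ty 0.12 tz -0.04 rx -0.24
9.0 ty 0.13 tz -0.00 rx -0.38
6.0 ty 0.13 tz -0.00 rx -0.37
3.0 ty 0.13 tz -0.00 rx -0.38
0.0 ty 0.13 tz -0.00 rx -0.37
-2.0 ty 0.09 tz -0.00 rx -0.25
```

Emit:
move_arm(
  motion=[
    [-0.04,0.12,-0.03,-0.24,0,0,0.55],
    [0,0.13,0,-0.38,0,0,0.55],
    [0,0.13,0,-0.38,0,0,0.55],
    [0,0.13,0,-0.38,0,0,0.55],
  ],
)

```text
time: 6.9
tcp_pos: [666.2, -83.9, 312.0]
tool_rot: [1.074, 1.308, -1.086]
ft_force: [-6.7, -0.1, 4.5]
opening: 0.225
```

```bash
python3 arc.py 2 0 -2
```

```text
t 6.9 pos [666.2 -83.9 312. ] yaw 10.2 down [-0.019  0.007 -1.   ] F [-6.7 -0.1  4.5] op 0.225 j7 0.22
shift/60 [  0.205 -10.678  -3.344]
now: knob-angle 3.7 radius 150.7
2.0 ty 0.07 tz -0.01 rx -0.09
0.0 ty 0.09 tz -0.00 rx -0.25
-2.0 ty 0.09 tz -0.00 rx -0.25
```

Riding on the detent. Push in small steps.

Emit:
move_arm(
  motion=[
    [0,0.1,-0.01,-0.2,0,0.1,0.55],
    [0,0.1,0,-0.2,0,0,0.55],
    [0,0.06,0,0,0,0,0.55],
  ],
)

```text
time: 7.28
tcp_pos: [679.3, -81.1, 311.4]
tool_rot: [1.035, 1.327, -1.039]
ft_force: [-9.6, -1.5, 7.2]
opening: 0.227
```

```bash
python3 arc.py 2 0 -2
```

```text
t 7.28 pos [679.3 -81.1 311.4] yaw 13.4 down [-0.014  0.008 -1.   ] F [-9.6 -1.5  7.2] op 0.227 j7 0.26
shift/60 [  0.14  -10.698  -3.943]
now: knob-angle -1.4 radius 150.7
2.0 ty -0.15 tz -0.01 rx 0.31
0.0 ty 0.09 tz -0.00 rx -0.25
-2.0 ty 0.09 tz -0.00 rx -0.25
```

Emit:
move_arm(
  motion=[
    [0,0.07,0,0,0,0,0.55],
    [0,0.07,0,0,0,0,0.55],
  ],
)

```text
time: 7.52
tcp_pos: [682.1, -80.9, 310.8]
tool_rot: [1.027, 1.341, -1.056]
ft_force: [-13.7, -2.2, 9.9]
opening: 0.229
```

```bash
python3 arc.py 0; python3 -c "
from h import *
im,c=save('wrist','w2')
for n,p in dict(knobtop=[0,-85,190],ball=[0,-60,130],hinge=[0,65,138],griptop=[0,0,202],collarc=[-30,-30,127]).items(): print(n,proj('w',[*dock(*p[:2]),p[2]],c).round())
cv2.imwrite('pics/w2.png',cv2.convertScaleAbs(im,alpha=1.5))"
```

```text
t 7.53 pos [682.1 -80.9 310.8] yaw 13.3 down [-0.034  0.005 -0.999] F [-13.7  -2.2   9.9] op 0.229 j7 0.25
shift/60 [  0.359 -10.749  -3.924]
now: knob-angle -2.5 radius 151.2
0.0 ty -0.11 tz -0.02 rx 0.04
knobtop [271. 343.]
ball [278. 214.]
hinge [ 279. -123.]
griptop [267.  60.]
collarc [212. 147.]
```

View pics/w2.png

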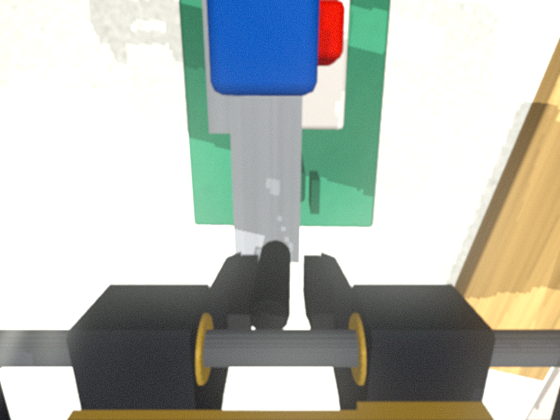

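Emit:
move_arm(
  motion=[
    [0,-0.1,0,0,0,0,0.55],
    [0,0,0,0,0,0,0.55],
    [0,0,0,0,0,0,0.45],
    [0,0,0,0,0,0,0.4],
  ],
)

```text
time: 8.07
tcp_pos: [677.7, -81.0, 311.2]
tool_rot: [1.029, 1.339, -1.052]
ft_force: [0.1, 0.2, -0.3]
opening: 0.294
```

```bash
python3 -c "
from h import *
go(*dock(0,-85),390,12.95)"
```

```text
t 8.07 pos [677.7 -81.  311.2] yaw 13.3 down [-0.03   0.006 -1.   ] F [ 0.1  0.2 -0.3] op 0.294 j7 0.25
shift/60 [-1.312 -0.073 -0.02 ]
turn/8deg [ 0.045 -0.094  0.201]
```

Emit:
move_arm(
  motion=[
    [-0.5,0,0,0,0,0,0.4],
    [-0.5,0,0,0,0,0,0.4],
    [-0.5,0,0,0,0,0,0.4],
    [0,0,0,0.04,-0.09,0.2,-1],
    [0,0,0,0,0,0,-1],
    [0,0,0,0,0,0,-1],
    [0,0,-0.3,0,0,0,-1],
  ],
)

```text
time: 8.95
tcp_pos: [677.6, -64.0, 402.7]
tool_rot: [1.043, 1.307, -1.041]
ft_force: [0.4, 0.2, 0.2]
opening: 0.729
```

```bash
python3 -c "
from h import *
go(*dock(0,0),397,12.95)
im,c=save('wrist','w3')
for n,p in dict(knobtop=[0,-85,190],latch=[0,-60,130],hinge=[0,65,138],g1=[-13,-16,202],g2=[13,-16,202],g3=[-13,16,202],g4=[13,16,202],collarc=[-30,-30,127],c2=[30,-30,127]).items(): print(n,proj('w',[*dock(*p[:2]),p[2]],c).round())
cv2.imwrite('pics/w3.png',cv2.convertScaleAbs(im,alpha=1.5))"
```

```text
t 8.95 pos [677.6 -64.  402.7] yaw 12.9 down [ 0.001  0.001 -1.   ] F [0.4 0.2 0.2] op 0.729 j7 0.23
shift/60 [ 0.095 -0.1   -1.143]
turn/8deg [-0.008 -0.004 -0.006]
knobtop [269. 262.]
latch [271. 193.]
hinge [269.  -5.]
g1 [241. 146.]
g2 [293. 146.]
g3 [238.  77.]
g4 [294.  77.]
collarc [228. 151.]
c2 [314. 151.]
```

View pics/w3.png

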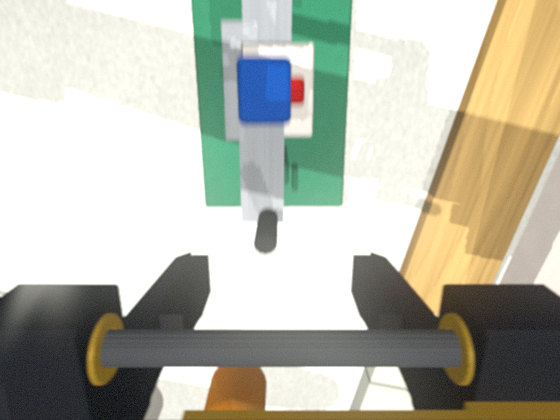

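```bash
python3 -c "
from h import *
c=cal('wrist'); c=(c[0],c[1],c[2])
D=lambda p:(np.array([[np.cos(YAW),np.sin(YAW)],[-np.sin(YAW),np.cos(YAW)]])@(p[:2]-O)).round(1)
for n,u,v,z in [('plate -75,-110',206,206,8),('plate 75,-110',343,206,8),('collar 30,-30',313,137,127),('collar 30,30',313,43,127),('grip -13,-16',240,121,202),('grip 13,-16',290,121,202),('knob 0,-85',266,243,190)]: print(n,D(onz('wrist',u,v,z,c)))
t=cal('top')
T=lambda u,v,z:onz('top',245+u/4,120+v/4,z,t)
for n,u,v,z in [('grip -13,16?',176,136,202),('grip 13,16',176,110,202),('grip 13,-16',222,103,202),('collar 30,30',147,115,127),('c 30,-30',232,97,127),('c -30,-30',251,185,127),('c -30,30',165,204,127),('latch',290,144,132),('hinge',102,165,140)]: print(n,D(T(u,v,z)))
"
```

```text
plate -75,-110 [ -72.5 -101. ]
plate 75,-110 [  75.5 -100.3]
collar 30,-30 [ 29.9 -13.8]
collar 30,30 [28.  46.3]
grip -13,-16 [-12.5   1.9]
grip 13,-16 [11.7  2.1]
knob 0,-85 [ -0.8 -66.9]
grip -13,16? [-4.  23.2]
grip 13,16 [11.9 19.5]
grip 13,-16 [ 9.7 -9.3]
collar 30,30 [29.1 34.2]
c 30,-30 [ 28.1 -22.9]
c -30,-30 [-31.7 -21.6]
c -30,30 [-31.2  36.1]
latch [-11.9 -52.2]
hinge [ 0.8 70.6]
```

```bash
python3 -c "
from h import *
go(*dock(0,0),397,12.95)
im,c=save('wrist','w4'); im,c=save('wrist','w4')
go(*dock(0,0),397,12.95)
g,_=save('scene','s4')
A=cv2.convertScaleAbs(cv2.resize(im[20:270,180:360],None,fx=2.2,fy=2.2,interpolation=cv2.INTER_CUBIC),alpha=1.4)
B=cv2.convertScaleAbs(cv2.resize(g[200:325,215:315],None,fx=4,fy=4,interpolation=cv2.INTER_CUBIC),alpha=1.6)
h=max(len(A),len(B));f=lambda i:cv2.copyMakeBorder(i,0,h-len(i),0,0,0)
o=np.hstack([f(A),f(B)]);print(A.shape,B.shape);cv2.imwrite('pics/c4.png',o)
np.savez('c4.npz',K=c[0],t=c[1],r=c[2])"
```

```text
t 9.0 pos [677.2 -59.  402.6] yaw 13.2 down [-0.     0.005 -1.   ] F [-1.6  2.9 -0.6] op 0.775 j7 0.23
shift/60 [ 0.099 -0.107 -1.059]
turn/8deg [ 0.031 -0.038 -0.007]
t 9.1 pos [677.6 -60.3 402.9] yaw 13.2 down [ 0.001  0.004 -1.   ] F [ 0.3  0.5 -0.2] op 0.868 j7 0.23
shift/60 [ 0.102 -0.107 -1.083]
turn/8deg [ 0.037 -0.025 -0.01 ]
(550, 396, 3) (500, 400, 3)
```

View pics/c4.png

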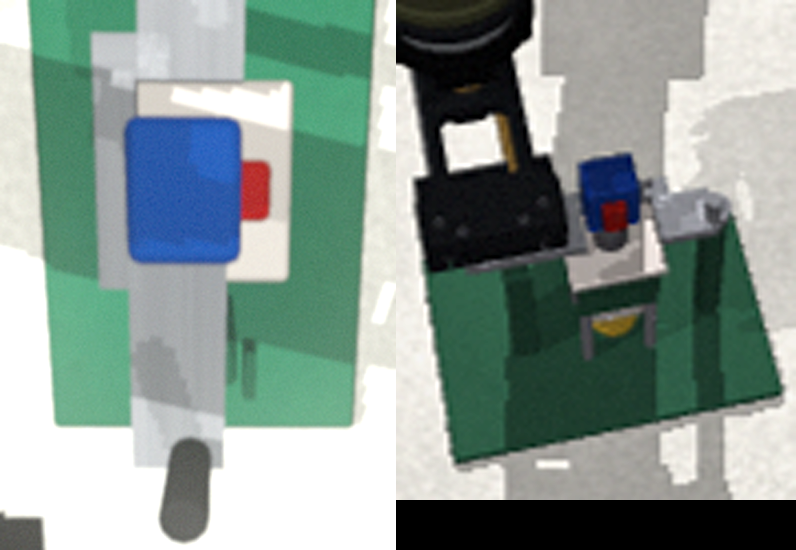

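```bash
python3 -c "
from h import *
f=np.load('c4.npz');c=(f['K'],f['t'],f['r'])
D=lambda p:(np.array([[np.cos(YAW),np.sin(YAW)],[-np.sin(YAW),np.cos(YAW)]])@(p[:2]-O)).round(1)
for n,u,v,z in [('plate -75,-110',55,426,8),('plate 75,-110',353,426,8),('collar 30,-30',289,281,127),('collar 30,30',292,82,127),('grip',183.5,190,202),('knob 0,-85',183,523,190)]: p=onz('wrist',180+u/2.2,20+v/2.2,z,c);print(n,D(p),p.round(1))
p=onz('scene',268,243.5,202);print('scene grip',D(p),p)
p=onz('scene',215+(612-396)/4,200+257/4,127);
"
```

```text
plate -75,-110 [ -73.7 -110.1] [ 609.3 -122.3    8. ]
plate 75,-110 [  73.6 -109.2] [752.7 -88.4   8. ]
collar 30,-30 [ 29.2 -21.4] [689.8 -12.8 127. ]
collar 30,30 [28.2 37.6] [675.6  44.5 127. ]
grip [-1.   8.6] [653.6   9.7 202. ]
knob 0,-85 [ -2.2 -76.4] [671.4 -73.5 190. ]
scene grip [-1.4  9.4] [653.06179181  10.31871952 202.        ]
```

```bash
sed -i 's/^O=.*/O=np.array([653.5,9.7]); YAW=.226/' h.py; python3 -c "
from h import *
go(*dock(0,0),397,12.95)"
```

```text
t 9.15 pos [677.7 -61.6 403. ] yaw 13.2 down [ 0.001  0.002 -1.   ] F [ 0.6  0.1 -0.6] op 0.912 j7 0.23
shift/60 [ 0.103 -0.122 -1.248]
turn/8deg [ 0.027 -0.016 -0.011]
```

Emit:
move_arm(
  motion=[
    [0,-0.06,-0.62,0.03,0,0,-1],
    [0,-0.06,-0.5,0,0,0,-1],
    [0,0,-0.1,0,0,0,-1],
    [0,0,0,0,0,0,-1],
  ],
)

```text
time: 9.65
tcp_pos: [654.3, 7.0, 402.8]
tool_rot: [1.044, 1.304, -1.043]
ft_force: [-0.5, 0.0, -0.3]
opening: 1.001
```

```bash
python3 -c "
from h import *
go(*dock(0,0),327,12.95)"
```

```text
t 9.65 pos [654.3   7.  402.8] yaw 12.7 down [ 0.002 -0.001 -1.   ] F [-0.5  0.  -0.3] op 1.001 j7 0.12
shift/60 [ 1.263 -0.004 -0.048]
turn/8deg [-0.027  0.009 -0.01 ]
```

Emit:
move_arm(
  motion=[
    [0.5,0,-0.02,0,0,0,-1],
    [0.5,0,-0.02,0,0,0,-1],
    [0.25,0,-0.01,0,0,0,-1],
    [0,0,0,0,0,0,0],
    [0,0,0,0,0,0,0],
    [0,0,0,0,0,0,0],
    [0,0,0,0,0,0,0],
    [0,0,0,0,0,0,0],
  ],
  force=10,
)

```text
time: 10.65
tcp_pos: [657.4, 2.2, 330.0]
tool_rot: [1.051, 1.289, -1.046]
ft_force: [-0.1, -0.2, -0.5]
opening: 0.502
```

```bash
python3 -c "
from h import *
go(*dock(0,0),327,12.95)"
```

```text
t 10.65 pos [657.4   2.2 330. ] yaw 12.2 down [ 0.012 -0.006 -1.   ] F [-0.1 -0.2 -0.5] op 0.502 j7 0.11
shift/60 [ 0.049 -0.038 -0.137]
turn/8deg [-0.088  0.061 -0.075]
```

Emit:
move_arm(
  motion=[
    [0.04,-0.04,-0.14,-0.08,0.06,-0.07,0],
    [0.02,0,-0.02,0,0,0,0],
    [0,0,0,0,0,0,0],
  ],
)

```text
time: 11.02
tcp_pos: [652.6, 12.2, 326.3]
tool_rot: [1.041, 1.309, -1.04]
ft_force: [-0.6, -0.4, -0.9]
opening: 0.498
```

```bash
python3 -c "
from h import *
go(*dock(0,0),327,12.95)
im,c=save('wrist','w5')
cv2.imwrite('pics/w5.png',cv2.convertScaleAbs(im,alpha=1.5))"
```

```text
t 11.03 pos [652.6  12.2 326.3] yaw 13.0 down [-0.     0.001 -1.   ] F [-0.6 -0.4 -0.9] op 0.498 j7 0.11
shift/60 [-0.012  0.005  0.044]
turn/8deg [ 0.003 -0.006 -0.001]
```

View pics/w5.png

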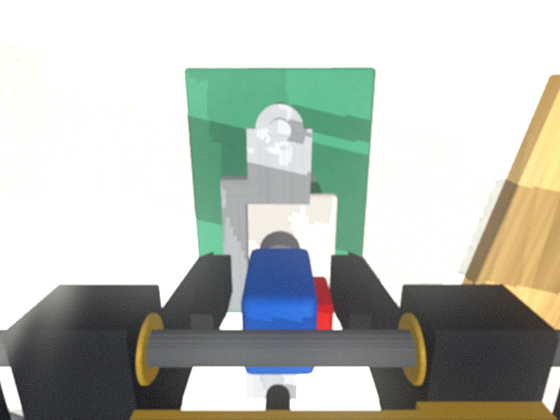

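Emit:
move_arm(
  motion=[
    [0,0,0.03,0,0,0,1],
    [0,0,0,0,0,0,1],
    [0,0,0,0,0,0,1],
    [0,0,0,0,0,0,1],
    [0,0,0,0,0,0,1],
  ],
  force=12,
)

```text
time: 11.7
tcp_pos: [652.9, 10.4, 326.5]
tool_rot: [1.042, 1.309, -1.041]
ft_force: [-1.5, -0.0, 1.4]
opening: 0.293
```

Emit:
move_arm(
  motion=[
    [0,0,0,0,0,0,1],
    [0,0,0,0,0,0,1],
    [0,0,0,0,0,0,1],
  ],
  force=35,
)

```text
time: 12.08
tcp_pos: [652.9, 10.4, 326.5]
tool_rot: [1.041, 1.309, -1.041]
ft_force: [-0.6, -0.0, 0.8]
opening: 0.289
```

```bash
python3 -c "
from h import *
go(*dock(0,0),327,12.95)"
```

```text
t 12.07 pos [652.9  10.4 326.5] yaw 13.0 down [-0.001  0.001 -1.   ] F [-0.6 -0.   0.8] op 0.289 j7 0.11
shift/60 [-0.008  0.007  0.014]
turn/8deg [ 0.002 -0.01   0.004]
```

Emit:
move_arm(
  motion=[
    [-0.1,0,0,0,0,0,1],
    [-0.15,0,0,0,0,0,1],
    [-0.2,0,0,0,0,0,1],
    [-0.2,0,0,0,0,0,1],
  ],
)

```text
time: 12.58
tcp_pos: [652.7, 10.5, 364.9]
tool_rot: [1.04, 1.312, -1.042]
ft_force: [1.0, 0.6, -7.7]
opening: 0.296
```

```bash
python3 -c "
from h import *
go(*dock(0,0),406.5,12.95)"
```

```text
t 12.57 pos [652.7  10.5 364.9] yaw 13.0 down [-0.004  0.001 -1.   ] F [ 1.   0.6 -7.7] op 0.296 j7 0.12
shift/60 [-0.694  0.007  0.014]
turn/8deg [ 0.005 -0.015  0.023]
```

Emit:
move_arm(
  motion=[
    [-0.2,0,0,0,0,0,1],
    [-0.2,0,0,0,0,0,1],
    [-0.15,0,0,0,0,0.02,1],
    [0,0,0,0,0,0,1],
  ],
)

```text
time: 13.08
tcp_pos: [652.3, 10.2, 401.4]
tool_rot: [1.042, 1.31, -1.04]
ft_force: [1.7, 0.8, -6.4]
opening: 0.291
```

```bash
python3 -c "
from h import *
go(*dock(0,0),406.5,12.95)"
```

```text
t 13.07 pos [652.3  10.2 401.4] yaw 13.0 down [-0.001  0.002 -1.   ] F [ 1.7  0.8 -6.4] op 0.291 j7 0.12
shift/60 [-0.086  0.018  0.013]
turn/8deg [ 0.002 -0.014  0.003]
```

Emit:
move_arm(
  motion=[
    [-0.04,0.01,0,0,0,0,1],
    [0,0,0,0,0,0,1],
  ],
)

```text
time: 13.32
tcp_pos: [652.6, 10.3, 403.3]
tool_rot: [1.041, 1.311, -1.041]
ft_force: [0.3, -0.1, -6.4]
opening: 0.291
```

Emit:
move_arm(
  motion=[
    [-0.025,0,0,0,0,0,1],
    [0,0,0,0,0,0,1],
  ],
)

```text
time: 13.58
tcp_pos: [652.7, 10.3, 404.4]
tool_rot: [1.041, 1.311, -1.042]
ft_force: [0.6, 0.5, -6.9]
opening: 0.292
```

Emit:
move_arm(
  motion=[
    [-0.02,0,0,0,0,0,1],
    [0,0,0,0,0,0,1],
  ],
)

```text
time: 13.82
tcp_pos: [652.7, 10.3, 405.6]
tool_rot: [1.041, 1.311, -1.042]
ft_force: [1.1, 0.4, -7.8]
opening: 0.291
```

Emit:
move_arm(
  motion=[
    [-0.012,0,0,0,0,0,1],
    [0,0,0,0,0,0,1],
  ],
)

```text
time: 14.08
tcp_pos: [652.7, 10.3, 406.3]
tool_rot: [1.041, 1.311, -1.042]
ft_force: [1.2, 0.5, -5.6]
opening: 0.291
```

Emit:
move_arm(
  motion=[
    [0,0,0,0,0,0,1],
  ],
)

```text
time: 14.2
tcp_pos: [652.7, 10.3, 406.3]
tool_rot: [1.041, 1.311, -1.042]
ft_force: [0.9, 0.8, -7.5]
opening: 0.294
```

Emit:
move_arm(
  motion=[
    [-0.01,0,0,0,0,0,1],
    [0,0,0,0,0,0,1],
  ],
)

```text
time: 14.45
tcp_pos: [652.7, 10.3, 406.9]
tool_rot: [1.041, 1.311, -1.042]
ft_force: [0.4, 0.5, -6.8]
opening: 0.292
```

Emit:
move_arm(
  motion=[
    [0,0,0,0,0,0,1],
  ],
)

```text
time: 14.58
tcp_pos: [652.7, 10.3, 407.0]
tool_rot: [1.041, 1.311, -1.042]
ft_force: [0.2, -0.2, -7.5]
opening: 0.291
```

Emit:
move_arm(
  motion=[
    [-0.01,0,0,0,0,0,1],
    [0,0,0,0,0,0,1],
  ],
)

```text
time: 14.82
tcp_pos: [652.7, 10.3, 407.6]
tool_rot: [1.041, 1.311, -1.042]
ft_force: [1.2, 1.5, -7.3]
opening: 0.297
```

Emit:
move_arm(
  motion=[
    [0,0,0,0,0,0,1],
  ],
)

```text
time: 14.95
tcp_pos: [652.7, 10.3, 407.6]
tool_rot: [1.041, 1.311, -1.042]
ft_force: [0.9, 0.8, -7.1]
opening: 0.288
```

Emit:
move_arm(
  motion=[
    [-0.01,0,0,0,0,0,1],
    [0,0,0,0,0,0,1],
  ],
)

```text
time: 15.2
tcp_pos: [652.7, 10.3, 408.2]
tool_rot: [1.041, 1.311, -1.042]
ft_force: [1.3, 0.3, -6.7]
opening: 0.291
```

Emit:
move_arm(
  motion=[
    [0,0,0,0,0,0,1],
  ],
)

```text
time: 15.32
tcp_pos: [652.7, 10.3, 408.2]
tool_rot: [1.041, 1.311, -1.042]
ft_force: [1.6, 0.6, -7.0]
opening: 0.29
```

Emit:
move_arm(
  motion=[
    [-0.015,0,0,0,0,0,1],
    [0,0,0,0,0,0,1],
  ],
)

```text
time: 15.58
tcp_pos: [652.7, 10.3, 409.2]
tool_rot: [1.041, 1.311, -1.042]
ft_force: [1.3, 0.7, -6.4]
opening: 0.292
```

Emit:
move_arm(
  motion=[
    [-0.012,0,0,0,0,0,1],
    [0,0,0,0,0,0,1],
  ],
)

```text
time: 15.82
tcp_pos: [652.7, 10.3, 409.6]
tool_rot: [1.041, 1.311, -1.042]
ft_force: [1.8, 0.3, -7.3]
opening: 0.289
```

Emit:
move_arm(
  motion=[
    [-0.012,0,0,0,0,0,1],
    [0,0,0,0,0,0,1],
  ],
)

```text
time: 16.08
tcp_pos: [652.7, 10.4, 409.6]
tool_rot: [1.041, 1.312, -1.042]
ft_force: [1.4, 0.3, -8.3]
opening: 0.29
```

Emit:
move_arm(
  motion=[
    [-0.04,0,0,0,0,0,1],
    [-0.06,0,0,0,0,0,1],
    [-0.06,0,0,0,0,0,1],
  ],
)

```text
time: 16.45
tcp_pos: [652.4, 9.9, 410.3]
tool_rot: [1.038, 1.317, -1.049]
ft_force: [7.9, -0.4, -31.7]
opening: 0.294
```

```bash
python3 -c "
from h import *
im,c=save('wrist','w6'); g,_=save('scene','s6')
go(*dock(0,0),409.5,12.95)
A=cv2.convertScaleAbs(im[0:420,100:480],alpha=1.4)
B=cv2.convertScaleAbs(cv2.resize(g[190:325,215:315],None,fx=4,fy=4,interpolation=cv2.INTER_CUBIC),alpha=1.6)
h=max(len(A),len(B));f=lambda i:cv2.copyMakeBorder(i,0,h-len(i),0,0,0)
cv2.imwrite('pics/c6.png',np.hstack([f(A),f(B)]))"
```

```text
t 16.55 pos [652.4  10.  410.3] yaw 12.9 down [-0.011  0.001 -1.   ] F [  7.6  -0.4 -30.9] op 0.295 j7 0.12
shift/60 [0.013 0.016 0.009]
turn/8deg [-0.004 -0.024  0.079]
```

View pics/c6.png

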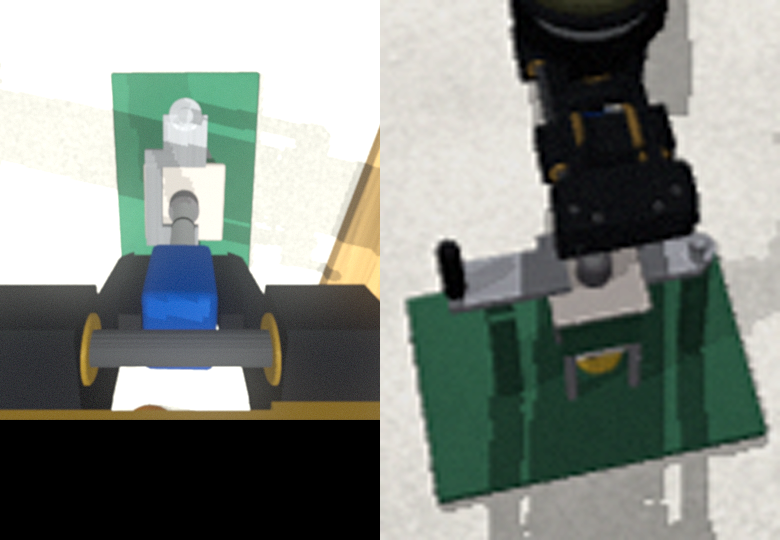

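Emit:
move_arm(
  motion=[
    [0,0,0,0,0,0.04,1],
    [-0.015,0,0,0,0,0,1],
    [-0.015,0,0,0,0,0,1],
  ],
)

```text
time: 16.92
tcp_pos: [652.2, 9.9, 410.1]
tool_rot: [1.039, 1.316, -1.046]
ft_force: [5.3, 1.0, -22.2]
opening: 0.292
```

```bash
python3 -c "
from h import *
save('top','t7')
go(*dock(0,0),409.5,12.95)
im,c=save('wrist','w7')
go(*dock(0,0),409.5,12.95)
a=cv2.imread('pics/t0.png');b=cv2.imread('pics/t7.png')
for n,(x0,y0,x1,y1) in dict(susan=(110,140,205,245),bowl=(190,252,238,300),jar=(400,130,445,170),mug=(425,175,470,225),bomb=(380,225,412,315)).items(): print(n,cv2.absdiff(a,b)[y0:y1,x0:x1].mean().round(1))"
```

```text
t 16.98 pos [652.2   9.9 410.1] yaw 12.9 down [-0.009  0.002 -1.   ] F [  4.1  -0.9 -22. ] op 0.293 j7 0.12
shift/60 [0.009 0.02  0.008]
turn/8deg [-0.003 -0.026  0.061]
t 17.02 pos [652.2   9.9 410.1] yaw 12.9 down [-0.009  0.002 -1.   ] F [  4.8   0.1 -22.5] op 0.293 j7 0.12
shift/60 [0.01  0.02  0.008]
turn/8deg [-0.003 -0.026  0.062]
susan 6.9
bowl 9.6
jar 11.1
mug 12.0
bomb 13.9
```

View pics/t7.png

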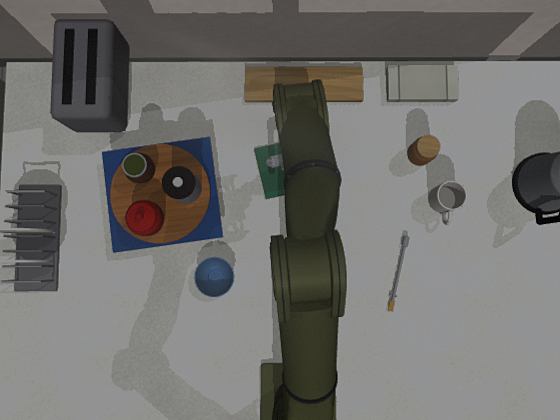

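The gourd, pot, canister, bowl, jar, mug and straw are at the same pixels as at the start, so the differences in the comparison come from shadows. I'm handing the job in.

```bash
python3 -c "
from h import *
print(arm.job_done()); go(*dock(0,0),409.5)"
```

```text
the job is handed in; nothing more can be done
None
the job is handed in; nothing more can be done
```

I shut the keeper, squeezed the grip so the button went in, pulled the handle up to its second stop and handed the job in at about 17 s, still holding it there.

- **Keeper:** The bar rode over the detent and the push force then rose to about 14 N at the end stop. The pictures after that and at full extension show it closed over the neck. I did not measure its angle directly.
- **Button:** The finger opening was about 25–26 mm, which means the button is flush with the grip.
- **Rod:** The gripper rose about 83 mm before it hit a hard stop. That is the 80 mm travel plus what I take to be the 3 mm gap between collar and keeper: the rod spring's 7 N is more than the brush's weight of about 4.4 N. So the brush is probably drawn up against the shut keeper by that gap, still inside the guide. The final hold was steady at about 22 N with no sign of slipping.
- **Surroundings:** In the last top view the mate things, mug, jar, bowl and straw stand where they did at the start. My pixel-difference check on them was inconclusive because of shadows, so I judged this by eye.
- **Position disagreement:** My first estimate of the dock's centre, taken from the base plate, was about 9 mm off along the dock's y axis from the brush and knob. Close-up and scene views both showed this, and I corrected it before gripping.
- **Peak force:** The pull on the hard stop briefly reached about 32 N before I eased it off.

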